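Push the stuck bush out of the latch housing

TASK

The white nylon bush is stuck flush in the grey latch housing. Lower the housing over the push-out pin on the turntable, feeling for the access hole because the pin stands a few millimetres off the turntable's centre, in no known direction, and press gently until the housing sits flat and the bush is poked up out of its recess. Leave the housing there, lift the bush out, slip it right down over the post of the brass master gauge and let go, without disturbing the other things on the bench.

Things in the scene. Friction and masses are not known exactly. Their poses are not given: they have to be found in the camera images.
- latch_centre (a point): grey door latch housing, a block 110 (its x) x 50 (its y) x 30 mm (z) lying flat on the bench, 0.36 to 0.59 kg; this point is its middle, half-way up. Grip it across its 50 mm width at the middle. Latch parts rise up to 7 mm above its top, and stick out at the ends, but only farther than 36 mm from the middle along x.
- latch_hole (a point): middle of the housing's underside (15 mm below its centre): mouth of the access hole, 22 mm across, which goes up through the 12 mm thick floor into the recess, on the same vertical axis. The recess holds the bush; it is 30 mm across, 18 mm deep and open at the housing's top.
- bush_centre (a point): white nylon bush, a ring 29 mm outside, 12 mm bore, 18 mm tall, 20 g; this point is its centre, z its axis. It starts stuck flush in the recess, its underside 12 mm above the housing's underside. Spring detents hold it: pushing it up takes about 5 to 18 N; after about 10 mm it is free of them and sits loosely.
- turntable: round cast aluminium turntable, clamped, 170 mm across; origin on its axis at its foot; flat top 40 mm above the origin (the foot is sunk 0 to 6 mm into the bench, differently each time). Neither it nor its pin may be pressed with more than 40 N by the housing or the bush.
- turntable_top (a point): centre of the turntable's top. Near it stands a round flat-ended steel push-out pin, 16 mm in diameter, 26 mm tall, on an eccentric: its axis is always 6 mm from this point, in any direction, differently each time and not measured: feel for it (or see it). It stays where it is. With the housing flat on the turntable and the pin up its hole, the bush stands 14 mm out of the housing.
- gauge: brass master gauge fixed to the bench: a disc 64 mm across and 12 mm thick with an upright post in its middle, 8 mm in diameter and 30 mm tall above the disc, its last 6 mm tapering to 3 mm; origin under its centre on the bench, z up.
- striker: chromed door striker: a round-bar loop on a 60 x 36 mm foot plate, 37 mm tall; bystander, leave alone. Origin at its underside
- wedge: white nylon wedge, 60 x 30 mm, about 24 mm tall; bystander, leave alone. Origin at its underside
- stopper: red rubber stopper, 36 mm across, 30 mm tall; bystander, leave alone. Origin at its underside
- screwdriver: screwdriver lying on the bench; bystander, leave alone. Origin at its underside
- oil_can: blue oil can, 50 mm across, 110 mm tall; bystander, leave alone. Origin at its underside
- parts_tray: dark steel tray, 120 x 160 mm, 30 mm tall; bystander, leave alone. Origin at its underside
Things that resemble listed ones, but are neither listed nor needed, are in the scene too. Leave any brown or pink look-alike of the part that bears latch_centre alone.

How it is judged:
By the outcome, as a careful person would: the job done as asked, in the order asked, and still so for the second after the job is handed in, with the robot touching nothing.
It also fails if it takes over 64 s, if anything falls off the work surface, if the arm or the gripper's body presses on something with over 40 N, if the wrist force passes 120 N, or if a joint passes its speed limit or range.

ROBOT

A 6-joint arm with a two-finger parallel gripper is mounted at the origin on the work surface. World frame = base frame: x ahead of the robot, y to its left, z up, the work surface at z = 0. Lengths are in m, angles in rad, forces in N, time in s.
With the tool pointing down it reaches from about 0.35 to 0.85 m from the base axis. Payload 8.1 kg.
Tool frame: the origin (TCP) lies between the finger pads; the fingertips stand 11 mm ahead of it and the grasp point (between the pads) lies 8 mm behind it; z points along the fingers, y is the line along which they close (so a half turn about z gives the same grasp; the last joint's range is limited). The gripper opens to 85 mm and grips with 20 to 120 N. Pads are 22 mm wide; open, the fingers measure 114 mm over their backs; the gripper's body (76 mm by 85 mm) begins 54 mm behind the grasp point. The pads swing forward as they close: fully open they stand 13 mm farther back than shut.
Start: joints at [-1.38, 0.13, 1.488, -0, 1.523, -0.085], TCP at [0.163, -0.577, 0.242] pointing down, gripper open.
Joint ranges: [-2.96, 2.96], [-0.89, 2.26], [0.02, 2.5], [-1.34, 4.48], [0, 2.73], [-2.66, 2.66]. Speed limits (rad/s): [2.39, 2.39, 2.79, 3.14, 3.14, 3.14].

INTERFACE

Orientations are given as a unit quaternion [w, x, y, z].
In Python, from rig import ctrl gives the robot as it stands. The module is installed in compiled form; this text tells all that it offers.
- The arm moves only by the tool apply_moves, never from a script. Its argument "commands" is a list of rows, each a list of 7 numbers: the opening, from 0 (shut) to 1 (fully open), then the shift along the tool's x, y, z as a fraction of full scale, then the turn, a rotation vector about the tool's x, y, z as a fraction of full scale. In form: [[hand, x, y, z, rx, ry, rz], ...]. A call has 1 to 8 rows; each row shifts and turns the commanded pose from where the row before left it, along the tool's axes as they then stand; what a row does not reach is not made up. Full scale, the value 1, is 0.025 m for a shift and 5 degrees for a turn. A row lasts 1/10 s, in which the tool goes at most 50 mm and 8.59 degrees, less where a joint would pass 70% of its speed; a pose out of reach is approached as far as the arm can. A call with a number of a shift or a turn outside -1 to 1 is refused whole. A call with a gripper value outside its range is refused whole. The fingers move at their own pace and stop on an object; "grip_force" is the grip in N (left out, the last holds). Time passes only in rows, so rows that do not move let the fingers close. It gives the time, the measured TCP pose, the force, the opening and the grip force at its end, in the units of the state.
- ctrl.observe(): the state, without advancing time (a new reading comes with each control period).
- ctrl.grab_frame(name): name is "side" or "top"; returns a dict with "color" (400x640x3 uint8, red, green, blue), "z_map" (400x640 float32, m along the optical axis (not along the pixel's ray), 0 where there is no reading), "fx", "fy", "cx", "cy" (pixels), "dist" ([k1, k2, p1, p2, k3] as OpenCV has them; the pictures are not rectified), "world_from_camera" (4x4, takes a point from camera to world coordinates). Camera axes: x right, y up, looking along -z (the intrinsics and any distortion apply to the point x, -y, -z); pixel columns grow to the right and rows downward; lengths in m; the calibration is good to about 2 mm. A picture is of the moment at which its call begins.
- ctrl.sign_off(): hands the job in; it is judged then, once.
Trained networks look in a picture, given as the dict that the camera call returned (one of the last four; its "shot" number tells which), for a name from the list of things; names that differ only in an ending like _2 or _b are one class to them, and where a whole thing is asked for, a point or a joint stands for the part that bears it (a point fixed in the world has none). Each returns a list of dicts, best first, with "conf" (0 to 1); they miss things now and then, are a little off and sometimes report something else, mostly with a low value. They report only what shows in the picture. A call takes as long as a camera call. They do not tell look-alikes from the thing itself.
- ctrl.boxes_of(thing, picture): "rect" ([centre column, centre row, width, height] in pixels, round what is visible of it).
- ctrl.silhouettes(thing, picture): "region" (400x640 bool, what is visible of it) and "rect" ([centre column, centre row, width, height] in pixels, round what is visible of it).
- ctrl.place_of(thing, picture): "location" ([row, column] in pixels: a listed point, or the origin of a listed thing).
The state is a dict: "time": time; "joint_positions": joint angles; "joint_velocities": joint speeds; "joint_torque": joint torques, N m; "ee_pos": TCP position; "tool_rot": TCP orientation; "ft_force": force on the tool from outside, world axes, zero at the start; "moment": the same for the moment, N m; "gripper_width": finger opening in m; "finger_force": force on a finger pad.
Only numpy, scipy, OpenCV 4.12 (cv2) and the standard library are available. Lean on these libraries where they do the work, as an engineer would, in place of code of your own. Each camera call takes 0.05 s, during which the arm holds its last target. There are 200 camera calls.

## Working session

There is one attempt and no reset: what is moved stays moved. The work goes in short steps, Python scripts to look and compute and a tool call to move; the robot and the scene stay as the last step left them, time stands still between calls to the robot, and variables do not carry over. Pictures are saved under pics/ and viewed, at most 10 in all, crops included, and the job is handed in when it is done.

Besides the shell and the picture viewer there is one more tool, called after "Request:" as name([rows], argument=value, ...), one row to a line, values as JSON. apply_moves: Moves the arm, as the interface text tells. Its arguments: {"type":"object","properties":{"commands":{"type":"array"},"grip_force":{"type":"number"}},"required":["commands"]}

```bash
mkdir -p pics
cat > h.py <<'E'
import numpy as np, cv2
from rig import ctrl
def K(p): return np.array([[p["fx"],0,p["cx"]],[0,p["fy"],p["cy"]],[0,0,1.]])
def cam2w(p,c): return p["world_from_camera"][:3,:3]@c+p["world_from_camera"][:3,3]
def ray(p,row,col):
    u=cv2.undistortPoints(np.array([[[col,row]]],float),K(p),np.array(p["dist"],float))[0,0]
    return np.array([u[0],-u[1],-1.])
def at_z(p,row,col,z):
    d=p["world_from_camera"][:3,:3]@ray(p,row,col); o=p["world_from_camera"][:3,3]
    return o+d*(z-o[2])/d[2]
def at_d(p,row,col):
    z=p["z_map"][int(round(row)),int(round(col))]
    return cam2w(p,ray(p,row,col)*z)
def cloud(p):
    h,w=p["z_map"].shape
    cc,rr=np.meshgrid(np.arange(w),np.arange(h))
    u=cv2.undistortPoints(np.stack([cc,rr],-1).reshape(-1,1,2).astype(float),K(p),np.array(p["dist"],float))[:,0]
    z=p["z_map"].reshape(-1)
    c=np.c_[u[:,0]*z,-u[:,1]*z,-z]
    return (c@p["world_from_camera"][:3,:3].T+p["world_from_camera"][:3,3]).reshape(h,w,3)
def proj(p,P):
    M=np.linalg.inv(p["world_from_camera"]); c=M[:3,:3]@P+M[:3,3]
    q,_=cv2.projectPoints(np.array([[c[0],-c[1],-c[2]]]),np.zeros(3),np.zeros(3),K(p),np.array(p["dist"],float)); return q[0,0]
E
cat > a.py <<'E'
from h import *
for n in ("top","side"):
    p=ctrl.grab_frame(n); np.savez(f"{n}0.npz",**{k:np.array(v) for k,v in p.items()})
    cv2.imwrite(f"pics/{n}0.png",p["color"][:,:,::-1])
    print(n,p["world_from_camera"][:3,3].round(3),p["fx"])
    for t in ("latch_centre","bush_centre","turntable_top","gauge"):
        for r in ctrl.place_of(t,p)[:3]:
            l=r["location"]; print(t,round(r["conf"],2),np.round(l,1),at_d(p,*l).round(4))
o=ctrl.observe(); print({k:np.round(v,4) for k,v in o.items()})
E
python3 a.py
```

```text
top [0.409 0.044 1.259] 464.4946343765233
latch_centre 0.93 [216.8 229.2] [0.5103 0.2704 0.0249]
latch_centre 0.9 [250.8 171.9] [ 0.4146  0.4291 -0.0018]
latch_centre 0.74 [281.9 247.4] [ 0.3379  0.2182 -0.0032]
bush_centre 0.48 [210.7 229.8] [0.5259 0.2679 0.0341]
turntable_top 0.88 [188.3 342.3] [ 0.5909 -0.0284  0.0577]
gauge 0.73 [223.4 442.4] [ 0.5091 -0.3039  0.0187]
side [0.158 0.627 0.895] 363.5671412787534
latch_centre 0.89 [309.  226.9] [0.5925 0.4165 0.0125]
latch_centre 0.85 [278.  280.3] [0.5248 0.2722 0.0179]
latch_centre 0.65 [347.5 281.6] [0.416  0.4207 0.0026]
bush_centre 0.57 [277.1 281. ] [0.5231 0.2706 0.0218]
turntable_top 0.83 [193.  315.2] [ 0.6003 -0.0264  0.0391]
gauge 0.7 [162.4 376.9] [ 0.5056 -0.2874  0.0098]
{'time': np.float64(0.5), 'joint_positions': array([-1.3804,  0.1304,  1.4882, -0.    ,  1.523 , -0.0854]), 'joint_velocities': array([-0.0001, -0.0005, -0.0008, -0.0004,  0.0009,  0.0002]), 'joint_torque': array([-5.00000e-04, -5.68714e+01, -5.00360e+01, -3.00000e-04,
        2.90000e-03, -0.00000e+00]), 'ee_pos': array([ 0.1634, -0.5773,  0.2423]), 'tool_rot': array([-0.    ,  0.9905,  0.1375, -0.    ]), 'ft_force': array([-1.6928, -0.4582,  0.4689]), 'moment': array([-0.0097, -0.0064, -0.04  ]), 'finger_force': np.float64(0.0), 'gripper_width': np.float64(0.0856)}
```

View pictures.

View pics/top0.png

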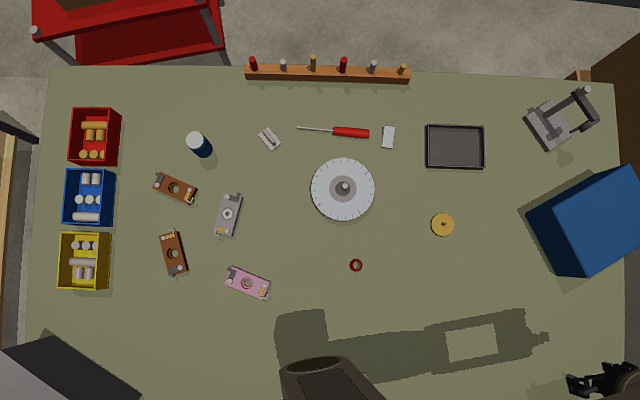

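View pics/side0.png

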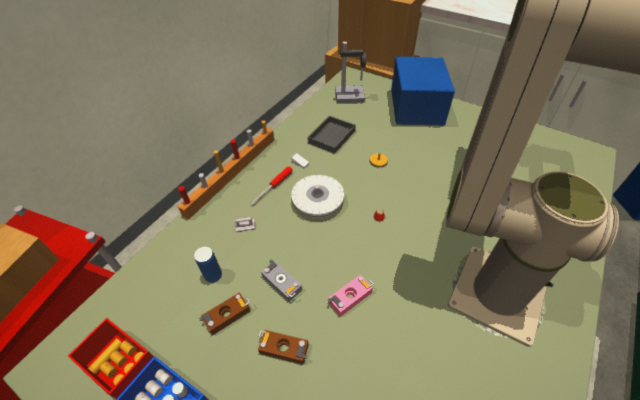

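```bash
cat > b.py <<'E'
from h import *
ps={}
for n in ("top","side"):
    d=np.load(f"{n}0.npz",allow_pickle=True); ps[n]={k:d[k] for k in d.files}
    for k in("fx","fy","cx","cy"): ps[n][k]=float(ps[n][k])
for n,p in ps.items():
    C=cloud(p); ok=(p["z_map"]>0)
    def near(x,y,r): return ok&(np.hypot(C[...,0]-x,C[...,1]-y)<r)
    print(n)
    b=near(.51,.27,.16)&(C[...,2]<.008); print("bench z",np.median(C[b][:,2]).round(4))
    # turntable
    t=near(.594,-.027,.1); z=C[t][:,2]; 
    top=t&(np.abs(C[...,2]-np.median(z[z>.025]))<.006); T=C[top]
    rc=cv2.minEnclosingCircle(T[:,:2].astype(np.float32)); print("tt z",np.median(T[:,2]).round(4),"circle",rc,"n",len(T))
    pin=near(.594,-.027,.03)&(C[...,2]>np.median(T[:,2])+.016); print("pin",C[pin].mean(0).round(4),C[pin][:,2].max(),pin.sum())
    # housing
    col=p["color"].astype(float)
    m=near(.515,.27,.09)&(C[...,2]>.02)&(C[...,2]<.06); M=C[m]
    r=cv2.minAreaRect(M[:,:2].astype(np.float32)); print("house",r,"z",np.percentile(M[:,2],[10,50,90,99]).round(4),m.sum())
    g=near(.507,-.295,.06)&(C[...,2]>.006); M=C[g]; dd=M[M[:,2]<.02]
    print("gauge",cv2.minEnclosingCircle(dd[:,:2].astype(np.float32)),np.median(dd[:,2]).round(4)); po=M[M[:,2]>.025]; print("post",po.mean(0) if len(po) else 0,len(po))
def crop(n,c,r,w=30,s=10):
    return cv2.resize(ps[n]["color"][r-w:r+w,c-w:c+w,::-1],None,fx=s,fy=s,interpolation=cv2.INTER_CUBIC)
a=np.hstack([crop("top",229,214,33,6),crop("top",343,188,33,6)]); b=np.hstack([crop("side",281,280,33,6),crop("side",318,195,33,6)])
a=cv2.resize(np.vstack([a,b]),(600,600)); cv2.imwrite("pics/c1.png",a)
E
python3 b.py
```

```text
top
bench z -0.0004
tt z 0.0393 circle ((0.5925934314727783, -0.029819432646036148), 0.08531398326158524) n 3074
pin [ 0.5962 -0.0333  0.0647] 0.07033798689202486 30
house ((0.5180363655090332, 0.2759181261062622), (0.04944107308983803, 0.12314987927675247), 76.15332794189453) z [0.0261 0.0301 0.0352 0.0388] 758
gauge ((0.5054106712341309, -0.2970019280910492), 0.0572827011346817) 0.0123
post [ 0.50864342 -0.30508202  0.03627817] 11
side
bench z 0.0002
tt z 0.0404 circle ((0.5936514735221863, -0.029961952939629555), 0.0870266780257225) n 1637
pin [ 0.5987 -0.0308  0.0632] 0.06938153240463518 24
house ((0.519706666469574, 0.2769457995891571), (0.05101979896426201, 0.12753291428089142), 77.09580993652344) z [0.0272 0.0304 0.035  0.0382] 751
gauge ((0.5080045461654663, -0.30596500635147095), 0.03432310000061989) 0.0127
post [ 0.50880494 -0.3042895   0.03268237] 11
```

View pics/c1.png

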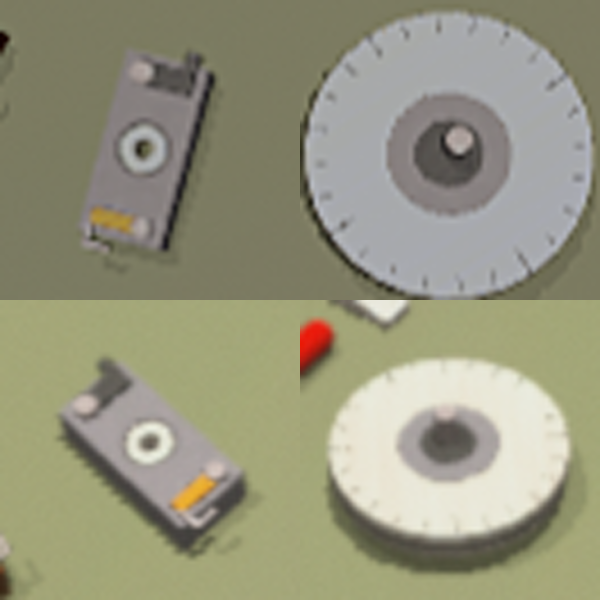

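The grey housing (top picture 228,214; side 281,279) holds the white bush. The brown ones (175,188; 174,254) and the pink one (247,283) are look-alikes, and the crop confirms grey. The pin's top shows at about (345,185) in the top view, up and right of the turntable's centre.

```bash
cat > c.py <<'E'
from h import *
exec(open("b.py").read().split("for n,p in ps")[0].split("import *")[1])
def blob(p,row,col,w,lo=None,hi=None,s=8):
    g=cv2.cvtColor(p["color"],cv2.COLOR_RGB2GRAY)[row-w:row+w+1,col-w:col+w+1]
    g=cv2.resize(g,None,fx=s,fy=s,interpolation=cv2.INTER_CUBIC)
    m=((g>lo) if lo else (g<hi)).astype(np.uint8)
    n,l,st,ce=cv2.connectedComponentsWithStats(m)
    out=[]
    for i in range(1,n):
        if st[i,4]>150:
            c=(ce[i]+.5)/s-.5; out.append((row-w+c[1],col-w+c[0],st[i,4]/s/s,st[i,2]/s,st[i,3]/s))
    return out
for n,b,pin in(("top",(213,227),(185,345)),("side",(278,280),(187,317))):
    p=ps[n]; g=cv2.cvtColor(p["color"],cv2.COLOR_RGB2GRAY)
    print(n); print(g[b[0]-7:b[0]+8,b[1]-7:b[1]+8]); print(g[pin[0]-8:pin[0]+12,pin[1]-10:pin[1]+8])
E
python3 c.py
```

```text
top
[[128 129 129 130 131 132 131 131 131 130 128 127 128 129 131]
 [128 129 129 130 128 120 110 102 106 118 127 129 128 130 132]
 [130 130 130 127 105  87 116 132 131 118 105 118 128 131 130]
 [130 131 123 107 115 137 163 177 174 157 123 102 121 131 130]
 [129 129 106 112 163 178 178 175 174 176 167 128 110 127 130]
 [129 119 119 158 178 169 151 136 143 165 177 164 120 114 131]
 [130 107 133 178 174 145  72  58  91 141 170 179 130 103 133]
 [131 108 133 177 170 127  39  85 104 130 164 177 130 106 134]
 [131 107 131 178 173 131  34  82 100 139 169 177 132 108 133]
 [131 107 108 162 177 158 101  88 128 163 175 174 128 109 134]
 [131 122 100 142 178 174 160 145 164 176 176 157 118 121 133]
 [131 129 116 116 156 177 176 177 177 175 155 120 116 128 132]
 [130 131 127 105 113 151 155 153 145 136 112 108 129 131 135]
 [130 131 131 129 117 117 121 115 106 101 118 128 131 133 136]
 [130 130 130 131 131 128 124 124 127 131 132 132 132 134 133]]
[[145 126 126 128 128 130 128 129 130 130 129 128 126 124 140 156 168 171]
 [129 128 129 130 130 130 129 130 130 131 131 130 130 129 127 123 147 164]

[... 3102 characters left out ...]
 95 110 129 155 163 164]
 [195 171 165 164 161 136 113  91  83  79  83  80  83  87 100 129 154 167]
 [177 166 163 161 151 116  96  81  78  81  81  79  78  83  86 104 134 158]
 [173 165 164 163 136 104  93  77  78  78  82  80  80  82  84  93 117 151]
 [168 165 166 161 126  98  93  85  75  75  81  83  81  86  86  94 114 150]
 [162 165 165 161 135 104  93  92  86  85  88  90  91  90  92  97 128 156]
 [173 164 163 165 152 116  95  92  94  91  94  95  95  96  99 106 145 163]
 [186 166 163 165 162 147 114  99  95  94  92  96  99 101 119 139 160 166]
 [204 176 166 165 164 161 149 127 110 104 104 116 121 138 150 161 166 165]
 [222 203 177 167 164 163 160 152 146 144 145 150 152 160 162 161 165 164]]
```

```bash
cat > d.py <<'E'
from h import *
exec(open("c.py").read().split("for n,b,pin")[0].split("import *",1)[1])
p=ps["top"]
print("pin",at_z(p,185.2,344.5,.0655)); c=at_z(p,188.3,342.2,.0395); print("ttc",c)
print("side ttc",at_z(ps["side"],193,315.2,.0395))
for n,b in(("top",(213,227)),("side",(278,280))):
    p=ps[n]; g=cv2.cvtColor(p["color"],cv2.COLOR_RGB2GRAY)
    for r in blob(p,b[0],b[1],9,lo=140 if n=="top" else 180): print(n,np.round(r,2),at_z(p,r[0],r[1],.030).round(4))
    # housing mask z=0.030 plane: restrict to body top
    C=cloud(p); ok=p["z_map"]>0
    s=ctrl.silhouettes
    m=ok&(np.hypot(C[...,0]-.518,C[...,1]-.271)<.045)&(C[...,2]>.026)&(C[...,2]<.034)
    M=C[m]; print(n,cv2.minAreaRect(M[:,:2].astype(np.float32)))
    # long axis via edge points: distances perpendicular
    best=None
    for a in np.radians(np.arange(60,95,.5)):
        e=np.array([-np.sin(a),np.cos(a)]); q=M[:,:2]@e; w=np.percentile(q,99)-np.percentile(q,1)
        if best is None or w<best[0]: best=(w,np.degrees(a),(np.percentile(q,99)+np.percentile(q,1))/2)
    print(best)
    u=ctrl if 0 else None
for n in("top","side"):
    p=ps[n]; C=cloud(p); m=(p["z_map"]>0)&(np.hypot(C[...,0]-.507,C[...,1]+.304)<.04)&(C[...,2]>.008)&(C[...,2]<.018); M=C[m]
    hsv=cv2.cvtColor(p["color"],cv2.COLOR_RGB2HSV); 
    print("gauge",n,M.mean(0),M.min(0),M.max(0))
g=cv2.cvtColor(ps["top"]["color"],cv2.COLOR_RGB2GRAY); print(g[211:237,430:456])
E
python3 d.py
```

```text
pin [ 0.59807967 -0.03345653  0.0655    ]
ttc [ 0.59368694 -0.02920396  0.0395    ]
side ttc [ 0.60009847 -0.02605615  0.0395    ]
top [213.36 227.09  60.41   9.75  10.25] [0.519  0.2756 0.03  ]
top ((0.5192664861679077, 0.275423139333725), (0.04916262999176979, 0.0881117731332779), 76.416259765625)
(np.float64(0.08083140469361683), np.float64(86.5), np.float64(-0.501227771277621))
side [277.95 280.46  59.66  10.38   9.38] [0.5195 0.2768 0.03  ]
side ((0.5192070603370667, 0.27702128887176514), (0.050987742841243744, 0.08795612305402756), 77.21646118164062)
(np.float64(0.07851112311383662), np.float64(78.0), np.float64(-0.45088508495882373))
gauge top [ 0.50858157 -0.30525983  0.01246341] [ 0.47796621 -0.33876339  0.00806226] [ 0.54077294 -0.2717597   0.01765814]
gauge side [ 0.50794351 -0.30120561  0.01276361] [ 0.47759194 -0.33956577  0.00807261] [ 0.54079583 -0.27310041  0.01686191]
[[120 119 119 119 119 119 119 119 119 120 122 120 120 120 120 119 119 119
  119 119 119 119 119 119 119 119]
 [119 119 119 119 120 120 122 121 120 108  94 111 108 107 108 118 118 119
  119 119 119 119 1
[... 1932 characters left out ...]
39 139 140
  139 139 138 140 133 120 118 119]
 [122 124  50  31 132 147 142 141 140 139 138 138 139 139 139 139 141 140
  138 138 138 126 107 118 119 119]
 [120 125 113  33  64 137 149 143 139 139 140 139 140 140 140 139 138 138
  137 138 135 120 114 119 119 119]
 [120 121 125 110  86  77  99 150 145 143 142 141 140 140 139 138 139 138
  140 135 120 118 119 118 120 119]
 [119 120 120 124 109  36  41 101 131 151 147 143 140 140 139 140 142 138
  112 100 119 119 118 119 119 119]
 [119 120 120 121 120 110  94  75  66  87  99 131 136 136 134 117 115  94
  107 113 120 120 119 119 119 119]
 [119 119 119 119 121 123 120 115 108 109  43  73  81 104 105 104 107 113
  118 120 119 119 119 119 119 118]]
```

Request:
apply_moves([
  [1,1,-1,0,0,0,0],
  [1,1,-1,0,0,0,0],
  [1,1,-1,0,0,0,0],
  [1,1,-1,0,0,0,0],
  [1,1,-1,0,0,0,0],
  [1,1,-1,0,0,0,0],
  [1,1,-1,0,0,0,0],
  [1,1,-1,0,0,0,0],
], grip_force=60)

```text
time: 1.3
ee_pos: [0.3019, -0.3292, 0.2425]
tool_rot: [0.0, 0.991, 0.137, 0.0]
ft_force: [1.0, -0.3, -0.3]
gripper_width: 0.0847
finger_force: 0.0
```

Request:
apply_moves([
  [1,1,-1,0,0,0,0],
  [1,1,-1,0,0,0,0],
  [1,1,-1,0,0,0,0],
  [1,1,-1,0,0,0,0],
  [1,1,-1,0,0,0,0],
  [1,1,-1,0,0,0,0],
  [1,1,-1,0,0,0,0],
  [1,1,-1,0,0,0,0],
])

```text
time: 2.1
ee_pos: [0.44, -0.0821, 0.2426]
tool_rot: [0.0, 0.991, 0.137, 0.0]
ft_force: [0.9, -0.5, -0.6]
gripper_width: 0.0859
finger_force: 0.0
```

Request:
apply_moves([
  [1,1,-1,0,0,0,0],
  [1,0.5,-1,0,0,0,0],
  [1,0.5,-1,0,0,0,0],
  [1,0.5,-1,0.2,0,0,0],
  [1,0.5,-1,0.2,0,0,0],
  [1,0.5,-1,0.2,0,0,0],
  [1,0.5,-1,0.2,0,0,0],
  [1,0.5,-1,0.2,0,0,0],
])

```text
time: 2.9
ee_pos: [0.4933, 0.1408, 0.2173]
tool_rot: [0.0, 0.99, 0.138, 0.0]
ft_force: [0.1, 0.1, 0.1]
gripper_width: 0.0853
finger_force: 0.0
```

Request:
apply_moves([
  [1,0.5,-1,0.4,0,0,0],
  [1,0.5,-1,0.4,0,0,0],
  [1,0.5,-1,0.4,0,0,0],
  [1,0.5,-1,0.4,0,0,0],
  [1,0.5,-1,0.4,0,0,0],
  [1,0,0,0,0,0,1],
  [1,0,0,0,0,0,1],
  [1,0,0,0,0,0,1],
])

```text
time: 3.7
ee_pos: [0.5191, 0.2772, 0.167]
tool_rot: [0.0, 1.0, 0.006, -0.0]
ft_force: [0.1, -1.1, -0.2]
gripper_width: 0.0855
finger_force: 0.0
```

Request:
apply_moves([
  [1,0,0,0,0,0,1],
  [1,0,0,0,0,0,1],
  [1,0,0,0,0,0,0.84],
  [1,0,0,0,0,0,0],
  [1,0,0,0,0,0,0],
])

```text
time: 4.2
ee_pos: [0.5193, 0.2769, 0.1673]
tool_rot: [0.0, 0.993, -0.116, 0.0]
ft_force: [-0.5, 0.1, -0.3]
gripper_width: 0.0856
finger_force: 0.0
```

Request:
apply_moves([
  [1,0,0,1,0,0,0],
  [1,0,0,1,0,0,0],
  [1,0,0,1,0,0,0],
  [1,0,0,1,0,0,0],
  [1,0,0,1,0,0,0],
  [1,0,0,0.6,0,0,0],
  [1,0,0,0.5,0,0,0],
  [1,0,0,0,0,0,0],
])

```text
time: 5.0
ee_pos: [0.5182, 0.2764, 0.0131]
tool_rot: [0.001, 0.993, -0.116, -0.001]
ft_force: [0.3, -0.2, -0.1]
gripper_width: 0.0852
finger_force: 0.0
```

Request:
apply_moves([
  [0.4,0,0,0,0,0,0],
  [0.4,0,0,0,0,0,0],
  [0.4,0,0,0,0,0,0],
  [0.4,0,0,0,0,0,0],
  [0.4,0,0,0,0,0,0],
])

```text
time: 5.5
ee_pos: [0.5205, 0.2774, 0.0166]
tool_rot: [-0.001, 0.993, -0.117, 0.001]
ft_force: [-1.1, -1.3, 5.9]
gripper_width: 0.0486
finger_force: 64.2
```

Request:
apply_moves([
  [0.4,0,0,-0.2,0,0,0],
  [0.4,0,0,-0.4,0,0,0],
  [0.4,0,0,-1,0,0,0],
  [0.4,0,0,-1,0,0,0],
  [0.4,0,0,-1,0,0,0],
  [0.4,0,0,-1,0,0,0],
  [0.4,0,0,0,0,0,0],
])

```text
time: 6.2
ee_pos: [0.5217, 0.278, 0.1346]
tool_rot: [-0.002, 0.993, -0.117, 0.003]
ft_force: [0.8, 0.2, -3.6]
gripper_width: 0.0487
finger_force: 63.6
```

```bash
cat > e.py <<'E'
from h import *
import sys
o=ctrl.observe(); print({k:np.round(o[k],4) for k in("ee_pos","tool_rot","ft_force","moment","gripper_width")})
p=ctrl.grab_frame("side"); q=ctrl.grab_frame("top")
for n,f in(("side",p),("top",q)):
  for t in("bush_centre","latch_centre"):
    for r in ctrl.place_of(t,f)[:2]: print(n,t,round(r["conf"],2),np.round(r["location"],1),proj(f,o["ee_pos"]).round(1))
c,r=map(int,proj(p,o["ee_pos"])); r=min(max(r,60),339)
a=cv2.resize(p["color"][r-60:r+60,c-60:c+60,::-1],(560,560),interpolation=cv2.INTER_CUBIC)
cv2.imwrite("pics/"+sys.argv[1],a)
E
python3 e.py e1.png
```

```text
{'ee_pos': array([0.5217, 0.278 , 0.1346]), 'tool_rot': array([-0.0018,  0.9932, -0.1166,  0.0032]), 'ft_force': array([ 0.7791,  0.1652, -3.5711]), 'moment': array([ 0.0228, -0.0777,  0.0759]), 'gripper_width': np.float64(0.0487)}
side bush_centre 0.63 [255.8 275.1] [275.1 256.8]
side latch_centre 0.94 [257.6 274.4] [275.1 256.8]
side latch_centre 0.91 [349.8 280.7] [275.1 256.8]
top latch_centre 0.64 [250.9 170.4] [218.4 208.2]
top latch_centre 0.59 [285.6 243.7] [218.4 208.2]
```

View pics/e1.png

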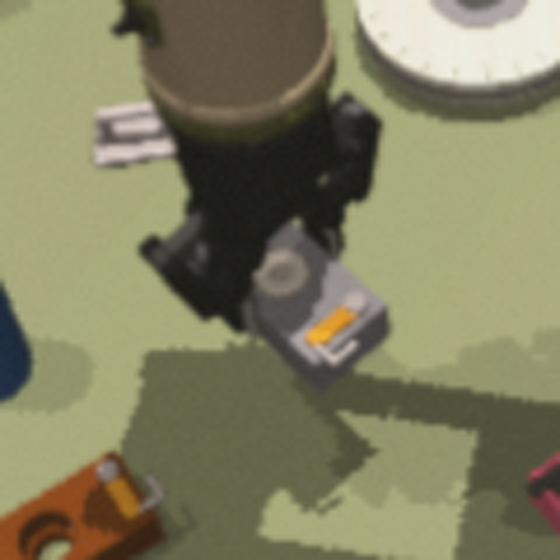

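Request:
apply_moves([
  [0.4,0.2,0.4,0,0,0,0],
  [0.4,0.4,0.8,0,0,0,0],
  [0.4,0.5,1,0,0,0,0],
  [0.4,0.5,1,0,0,0,0],
  [0.4,0.5,1,0,0,0,0],
  [0.4,0.5,1,0,0,0,0],
  [0.4,0.5,1,0,0,0,0],
  [0.4,0.5,1,0,0,0,0],
])

```text
time: 7.3
ee_pos: [0.5648, 0.0789, 0.1291]
tool_rot: [0.0, 0.993, -0.117, -0.001]
ft_force: [0.3, 0.2, -4.9]
gripper_width: 0.0489
finger_force: 63.5
```

Request:
apply_moves([
  [0.4,0.5,1,0,0,0,0],
  [0.4,0.5,1,0,0,0,0],
  [0.4,0.5,1,0,0,0,0],
  [0.4,0.5,0.7,0,0,0,0],
  [0.4,0.3,0.43,0,0,0,0],
  [0.4,0,0,0.5,0,0,0],
  [0.4,0,0,0.5,0,0,0],
  [0.4,0,0,0,0,0,0],
])

```text
time: 8.1
ee_pos: [0.5944, -0.0316, 0.1009]
tool_rot: [-0.0, 0.993, -0.116, -0.003]
ft_force: [-1.2, 0.7, -5.2]
gripper_width: 0.0486
finger_force: 63.5
```

```bash
python3 e.py e2.png
```

```text
{'ee_pos': array([ 0.5944, -0.0316,  0.1009]), 'tool_rot': array([-3.000e-04,  9.932e-01, -1.162e-01, -3.100e-03]), 'ft_force': array([-1.2415,  0.7434, -5.2016]), 'moment': array([-0.0041,  0.0118, -0.017 ]), 'gripper_width': np.float64(0.0486)}
side bush_centre 0.39 [175.8 318.8] [317.2 179. ]
side latch_centre 0.91 [300.2 350.8] [317.2 179. ]
side latch_centre 0.74 [179.  316.2] [317.2 179. ]
top latch_centre 0.77 [251.7 172.5] [344.7 184.5]
top latch_centre 0.76 [283.4 243.1] [344.7 184.5]
```

View pics/e2.png

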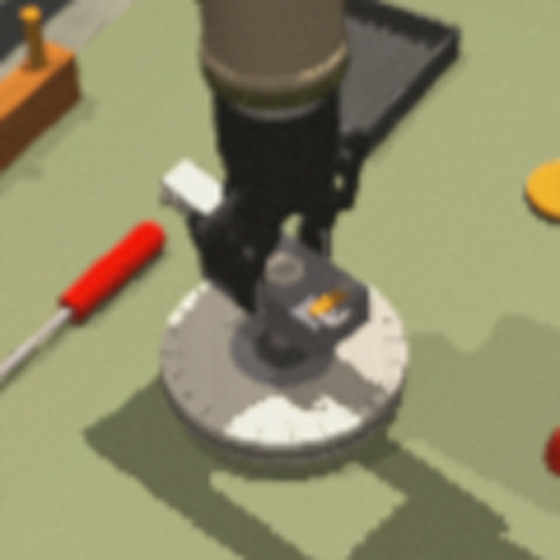

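Request:
apply_moves([
  [0.4,0,0,0,0,0,0],
  [0.4,0,0,0,0,0,0],
])

```text
time: 8.6
ee_pos: [0.5974, -0.0328, 0.1053]
tool_rot: [0.0, 0.993, -0.117, 0.0]
ft_force: [-0.7, -0.5, -5.5]
gripper_width: 0.0489
finger_force: 63.6
```

```bash
cat > f.py <<'E'
from h import *
p=ctrl.grab_frame("side")
g=cv2.cvtColor(p["color"],cv2.COLOR_RGB2GRAY)
for i in range(4):
    o=ctrl.observe(); print(o["ee_pos"].round(4),o["tool_rot"].round(4),o["ft_force"].round(1)); p=ctrl.grab_frame("side")
e=o["ee_pos"]; zt=e[2]+.0134
print("bush",at_z(p,175.8-2,318.0,zt), proj(p,e))
print(g[166:184,308:328])
E
python3 f.py
```

```text
[ 0.5973 -0.0328  0.1051] [ 0.000e+00  9.932e-01 -1.166e-01  2.000e-04] [ 0.2 -0.3 -5.3]
[ 0.5973 -0.0329  0.105 ] [ 0.000e+00  9.932e-01 -1.167e-01  2.000e-04] [ 0.1 -0.4 -5.2]
[ 0.5972 -0.0329  0.1049] [-0.000e+00  9.932e-01 -1.167e-01  1.000e-04] [-0.4 -0.4 -4.4]
[ 0.5972 -0.0329  0.1049] [ 0.000e+00  9.932e-01 -1.167e-01  1.000e-04] [-0.7 -0.8 -5.4]
bush [ 0.59456653 -0.03746813  0.11830049] [316.59854947 177.52164246]
[[ 33  34  32  31  35  33  33  32  62 138 159 135  76  37  32  31  34  41
   45  98]
 [ 33  31  32  32  37  34  31  33  67 117 141 128  72  35  28  32  45  67
   67 129]
 [ 35  33  33  29  33  30  32  37  72 100 115 114  73  37  27  30  45  64
   70 125]
 [ 34  37  34  34  31  30  33  44  83 100 103 108  80  53  38  30  35  57
   66 117]
 [ 42  67  47  33  33  31  37  58  92 103 103  96  84  70  60  41  36  56
   66 115]
 [ 44  81  56  33  31  36  67  98 114 124 107  93  88  81  75  68  50  58
   68 119]
 [ 41  62  48  32  33  57 115 139 143 143 124 114 100  85  82  81  73  75
   92 136]
 [ 35  39  36  31  40  89 139 143 132 129 123 124 115  92  82  83  81  82
   9
[... 157 characters left out ...]
  83  82
   82  84]
 [ 31  31  31  34  56  94 120 119 119 119 119 125 120  97  84  82  81  82
   83  83]
 [ 31  31  35  46  68  82 104 120 124 125 121 112 100  88  84  83  82  82
   82  81]
 [ 30  30  37  62  76  70  86  98 103 104  99  92  85  82  80  81  83  83
   83  84]
 [ 31  36  40  69  81  65  76  85  84  87  84  86  83  83  86  84  85  84
   84  86]
 [ 32  32  39  71  79  64  73  82  83  82  83  85  85  88 115 102  91  91
   99  95]
 [ 32  34  39  68  80  66  70  78  82  83  82  83  86  93 134 139 140 140
  140 113]
 [ 36  32  37  68  79  65  64  68  74  81  82  85  92 122 148 168 176 168
  159 129]
 [ 73  44  40  70  79  66  62  65  66  76  87  98 136 157 163 177 185 175
  152 126]]
```

Request:
apply_moves([
  [0.4,0.04,-0.04,0.4,0,0,0],
  [0.4,0,0,0.4,0,0,0],
  [0.4,0,0,0,0,0,0],
  [0.4,0,0,0,0,0,0],
  [0.4,0,0,0,0,0,0],
])

```text
time: 9.35
ee_pos: [0.5984, -0.0321, 0.0848]
tool_rot: [0.0, 0.993, -0.117, 0.0]
ft_force: [0.5, 0.4, -4.1]
gripper_width: 0.0488
finger_force: 63.6
```

Request:
apply_moves([
  [0.4,0,0,0.08,0,0,0],
  [0.4,0,0,0.08,0,0,0],
  [0.4,0,0,0.08,0,0,0],
  [0.4,0,0,0,0,0,0],
])

```text
time: 9.75
ee_pos: [0.598, -0.0321, 0.0784]
tool_rot: [0.0, 0.993, -0.117, -0.0]
ft_force: [-0.6, -0.2, -4.2]
gripper_width: 0.049
finger_force: 63.6
```

Request:
apply_moves([
  [0.4,0,0,0.08,0,0,0],
  [0.4,0,0,0.08,0,0,0],
  [0.4,0,0,0.08,0,0,0],
  [0.4,0,0,0,0,0,0],
])

```text
time: 10.15
ee_pos: [0.598, -0.0321, 0.0723]
tool_rot: [-0.0, 0.993, -0.117, -0.0]
ft_force: [0.0, 0.3, -5.6]
gripper_width: 0.0488
finger_force: 63.6
```

Request:
apply_moves([
  [0.4,0,0,0.06,0,0,0],
  [0.4,0,0,0.06,0,0,0],
  [0.4,0,0,0.06,0,0,0],
  [0.4,0,0,0,0,0,0],
])

```text
time: 10.55
ee_pos: [0.5986, -0.0321, 0.0687]
tool_rot: [0.0, 0.993, -0.117, 0.0]
ft_force: [-0.6, 0.0, -1.2]
gripper_width: 0.0486
finger_force: 64.2
```

Request:
apply_moves([
  [0.4,0,0,0.06,0,0,0],
  [0.4,0,0,0.06,0,0,0],
  [0.4,0,0,0,0,0,0],
])

```text
time: 10.85
ee_pos: [0.5986, -0.0321, 0.0654]
tool_rot: [-0.0, 0.993, -0.117, 0.0]
ft_force: [-0.7, 0.8, 0.1]
gripper_width: 0.0487
finger_force: 64.3
```

Request:
apply_moves([
  [0.4,0,0,0.06,0,0,0],
  [0.4,0,0,0.06,0,0,0],
  [0.4,0,0,0.06,0,0,0],
  [0.4,0,0,0,0,0,0],
])

```text
time: 11.25
ee_pos: [0.5976, -0.0321, 0.0596]
tool_rot: [-0.0, 0.993, -0.117, -0.001]
ft_force: [-0.4, 0.0, -5.6]
gripper_width: 0.0489
finger_force: 63.6
```

Request:
apply_moves([
  [0.4,0,0,0.06,0,0,0],
  [0.4,0,0,0.04,0,0,0],
  [0.4,0,0,0,0,0,0],
])

```text
time: 11.55
ee_pos: [0.598, -0.0321, 0.0578]
tool_rot: [-0.0, 0.993, -0.117, -0.0]
ft_force: [-0.3, -0.0, -4.5]
gripper_width: 0.0487
finger_force: 63.6
```

Request:
apply_moves([
  [0.4,0,0,0.04,0,0,0],
  [0.4,0,0,0.04,0,0,0],
  [0.4,0,0,0,0,0,0],
])

```text
time: 11.85
ee_pos: [0.5984, -0.0321, 0.0564]
tool_rot: [-0.0, 0.993, -0.117, 0.0]
ft_force: [-0.5, 0.1, -3.1]
gripper_width: 0.0488
finger_force: 63.6
```

```bash
python3 e.py e3.png
```

```text
{'ee_pos': array([ 0.5984, -0.0321,  0.0564]), 'tool_rot': array([-0.000e+00,  9.932e-01, -1.167e-01,  1.000e-04]), 'ft_force': array([-0.4804,  0.0809, -3.0864]), 'moment': array([ 0.0137,  0.006 , -0.0013]), 'gripper_width': np.float64(0.0488)}
side bush_centre 0.58 [181.2 317.2] [316.5 188.4]
side latch_centre 0.82 [349.1 285.7] [316.5 188.4]
side latch_centre 0.77 [189.9 317.7] [316.5 188.4]
top latch_centre 0.96 [183.6 174. ] [343.8 185.6]
top latch_centre 0.71 [282.1 244.8] [343.8 185.6]
```

View pics/e3.png

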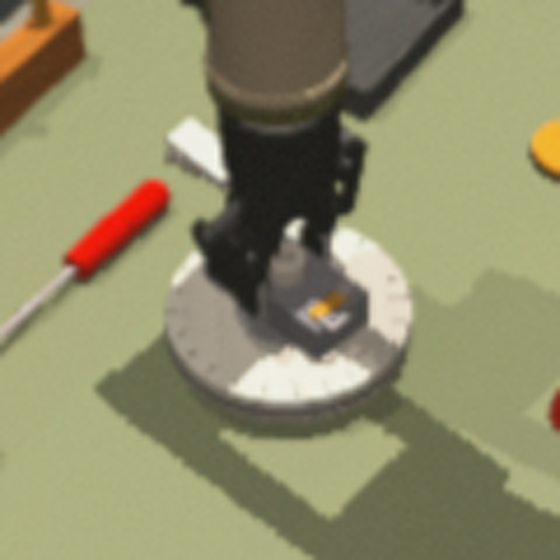

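The bush now stands up out of the housing (crop ~290,260), and the housing is almost down on the turntable.

Request:
apply_moves([
  [0.4,0,0,0.04,0,0,0],
  [0.4,0,0,0.02,0,0,0],
  [0.4,0,0,0,0,0,0],
])

```text
time: 12.45
ee_pos: [0.5985, -0.0321, 0.0563]
tool_rot: [0.0, 0.993, -0.117, 0.0]
ft_force: [-6.6, 0.6, 9.9]
gripper_width: 0.0489
finger_force: 65.0
```

Request:
apply_moves([
  [0.4,0,0,-0.05,0,0,0],
  [0.7,0,0,0,0,0,0],
  [1,0,0,0,0,0,0],
  [1,0,0,0,0,0,0],
  [1,0,0,-0.2,0,0,0],
  [1,0,0,-0.8,0,0,0],
  [0.45,0,0,-0.8,0,0,0],
  [0.45,0,0,-0.3,0,0,0],
], grip_force=25)

```text
time: 13.25
ee_pos: [0.5999, -0.0323, 0.1114]
tool_rot: [0.0, 0.993, -0.117, 0.002]
ft_force: [0.4, -0.3, -0.3]
gripper_width: 0.0593
finger_force: 0.0
```

Request:
apply_moves([
  [0.45,0,0,0,0,0,0],
  [0.45,0,0,0,0,0,0],
])

```text
time: 13.45
ee_pos: [0.598, -0.0321, 0.108]
tool_rot: [-0.0, 0.993, -0.117, -0.0]
ft_force: [-1.0, 0.3, -0.3]
gripper_width: 0.0384
finger_force: 0.0
```

```bash
python3 e.py e4.png
cat > g.py <<'E'
from h import *
p=ctrl.grab_frame("side"); C=cloud(p); m=(p["z_map"]>0)&(np.hypot(C[...,0]-.598,C[...,1]+.032)<.06)
g=cv2.cvtColor(p["color"],cv2.COLOR_RGB2GRAY)
M=C[m]; print(np.histogram(M[:,2],bins=np.arange(.03,.13,.004)))
E
python3 g.py
```

```text
{'ee_pos': array([ 0.598 , -0.0321,  0.108 ]), 'tool_rot': array([-0.000e+00,  9.932e-01, -1.167e-01, -2.000e-04]), 'ft_force': array([-0.9642,  0.2538, -0.3342]), 'moment': array([-0.0182,  0.0495, -0.0477]), 'gripper_width': np.float64(0.0384)}
side bush_centre 0.38 [181.6 317.4] [316.2 176.9]
side latch_centre 0.93 [187.  315.2] [316.2 176.9]
side latch_centre 0.91 [296.3 349.5] [316.2 176.9]
top bush_centre 0.26 [227.9 440.9] [345.1 182.6]
top latch_centre 0.9 [185.2 345.9] [345.1 182.6]
top latch_centre 0.83 [189.4 174.1] [345.1 182.6]
(array([  0,  19, 232,  69,  30,  32,  28,  29,  22, 109, 154,  48,  26,
        23,   4,   0,   0,   5,   8,  15,   9,  15,  13,  14]), array([0.03 , 0.034, 0.038, 0.042, 0.046, 0.05 , 0.054, 0.058, 0.062,
       0.066, 0.07 , 0.074, 0.078, 0.082, 0.086, 0.09 , 0.094, 0.098,
       0.102, 0.106, 0.11 , 0.114, 0.118, 0.122, 0.126]))
```

View pics/e4.png

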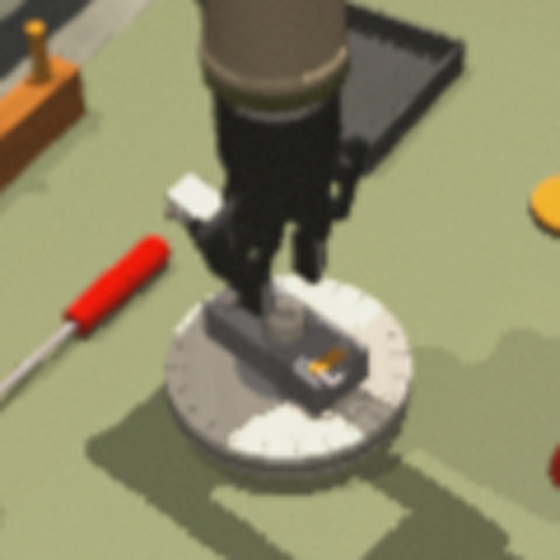

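Request:
apply_moves([
  [0.45,0,0,0.4,0,0,0],
  [0.45,0,0,0.4,0,0,0],
  [0.45,0,0,0.12,0,0,0],
  [0.45,0,0,0,0,0,0],
  [0.45,0,0,0,0,0,0],
])

```text
time: 14.3
ee_pos: [0.5982, -0.0321, 0.0854]
tool_rot: [0.0, 0.993, -0.117, -0.0]
ft_force: [0.0, -0.4, -0.1]
gripper_width: 0.0385
finger_force: 0.0
```

Request:
apply_moves([
  [0.2,0,0,0,0,0,0],
  [0.2,0,0,0,0,0,0],
  [0.2,0,0,0,0,0,0],
  [0.2,0,0,0,0,0,0],
])

```text
time: 14.7
ee_pos: [0.5987, -0.0322, 0.086]
tool_rot: [-0.0, 0.993, -0.117, 0.0]
ft_force: [0.4, -1.0, 2.0]
gripper_width: 0.0268
finger_force: 25.6
```

Request:
apply_moves([
  [0.2,0,0,-0.1,0,0,0],
  [0.2,0,0,-0.3,0,0,0],
  [0.2,0,0,-0.7,0,0,0],
  [0.2,0,0,-0.7,0,0,0],
  [0.2,0,0,-0.1,0,0,0],
  [0.2,0,0,0,0,0,0],
  [0.2,0,0,0,0,0,0],
])

```text
time: 15.4
ee_pos: [0.5978, -0.0321, 0.1322]
tool_rot: [-0.0, 0.993, -0.117, -0.001]
ft_force: [-0.9, -0.6, -0.9]
gripper_width: 0.0266
finger_force: 25.4
```

```bash
python3 e.py e5.png
```

```text
{'ee_pos': array([ 0.5978, -0.0321,  0.1322]), 'tool_rot': array([-0.000e+00,  9.932e-01, -1.167e-01, -6.000e-04]), 'ft_force': array([-0.9466, -0.6283, -0.9227]), 'moment': array([ 0.0382,  0.0504, -0.0198]), 'gripper_width': np.float64(0.0266)}
side bush_centre 0.39 [172.2 317.5] [316.  171.2]
side bush_centre 0.39 [189.5 271.8] [316.  171.2]
side latch_centre 0.9 [311.9 226.7] [316.  171.2]
side latch_centre 0.89 [187.8 317.9] [316.  171.2]
top latch_centre 0.78 [253.4 172.6] [345.8 181.1]
top latch_centre 0.69 [184.8 344.7] [345.8 181.1]
```

View pics/e5.png

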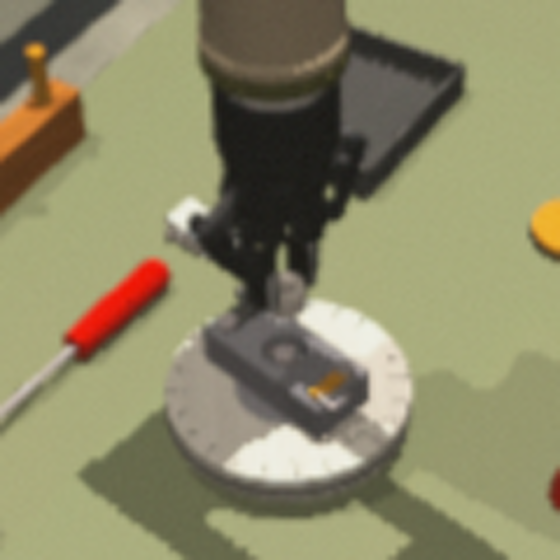

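```bash
cat > k.py <<'E'
from h import *
p=ctrl.grab_frame("side"); e=ctrl.observe()["ee_pos"]
g=cv2.cvtColor(p["color"],cv2.COLOR_RGB2GRAY)
print("exp bush c",proj(p,e-[0,0,.0107]),"bottom",proj(p,e-[0,0,.0197]),"top",proj(p,e-[0,0,.0017]),"recess exp",proj(p,np.array([e[0],e[1],.070])))
print("cols 308-328 rows 164-194");print(g[164:194,308:328])
C=cloud(p); s=C[168:178,313:322]; print(s[...,2].round(3)); 
t=ctrl.grab_frame("top")
for f in(p,t):
  for r in ctrl.place_of("gauge",f)[:2]: print("gauge",r["conf"],np.round(r["location"],1),at_z(f,*r["location"],0.0).round(4))
  C=cloud(f); hsv=cv2.cvtColor(f["color"],cv2.COLOR_RGB2HSV)
  m=(f["z_map"]>0)&(np.hypot(C[...,0]-.507,C[...,1]+.304)<.04)&(hsv[...,1]>150)&(C[...,2]>.008)
  mm=cv2.morphologyEx(m.astype(np.uint8),cv2.MORPH_CLOSE,np.ones((5,5)))
  k=max(cv2.findContours(mm,0,cv2.CHAIN_APPROX_NONE)[0],key=cv2.contourArea)[:,0]
  P=np.array([at_z(f,y,x,.012)[:2] for x,y in k],np.float32); print(cv2.minEnclosingCircle(P),cv2.fitEllipse(P))
E
python3 k.py
```

```text
exp bush c [316.05273965 173.60638256] bottom [316.13131335 175.72107149] top [315.97321957 171.46571426] recess exp [316.49316495 185.45331276]
cols 308-328 rows 164-194
[[ 32  34  51  53  40  30  40  89 113  69  33  27  28  37  63  67 114 154
  166 165]
 [ 32  34  34  37  29  29  44 108 138  82  35  31  29  34  58  66 116 155
  165 167]
 [ 30  32  32  31  29  31  45 113 146  88  36  28  29  31  56  64 115 154
  165 166]
 [ 31  31  29  31  30  32  49 125 151  91  38  29  28  33  57  64 118 156
  165 166]
 [ 30  29  30  31  28  34  47 108 143  94  54  38  30  32  49  68 133 162
  165 166]
 [ 30  31  30  30  30  42  63  90 137 133 121  87  50  33  50  83 144 164
  166 165]
 [ 37  34  31  31  35  58  77  86 132 148 147 121  86  50  54 103 152 165
  166 167]
 [ 60  33  31  30  37  66  80  83 113 128 128 124 112  69  68 119 155 166
  166 165]
 [ 70  36  30  30  37  68  82  80 100 107 108 122 121  99 124 150 163 165
  166 165]
 [ 65  37  31  31  36  68  80  81 102 111 114 124 122 120 152 164 164 166
  166 167]
 [ 60  41  31  32  35  67  78  77 106 120 125 121 113 124 159 171 172 170
  168
[... 1992 characters left out ...]
129 0.132 0.132 0.127 0.12 ]
 [0.135 0.135 0.133 0.13  0.131 0.129 0.126 0.125 0.116]
 [0.131 0.132 0.127 0.124 0.126 0.127 0.123 0.122 0.038]
 [0.124 0.128 0.12  0.123 0.123 0.12  0.12  0.115 0.039]]
gauge 0.73 [163.2 376.7] [ 0.5083 -0.2933  0.    ]
((0.5065954923629761, -0.30237388610839844), 0.03307473286986351) ((0.5078938603401184, -0.30222558975219727), (0.05923113599419594, 0.0629521980881691), 161.9373321533203)
gauge 0.55 [225.3 443.5] [ 0.5054 -0.3123  0.    ]
gauge 0.16 [187.8 343.1] [ 0.6011 -0.034   0.    ]
((0.5077794194221497, -0.3044705092906952), 0.031194111332297325) ((0.5077491998672485, -0.3045758008956909), (0.05882599577307701, 0.06082724779844284), 151.72052001953125)
```

```bash
cat > l.py <<'E'
from h import *
p=ctrl.grab_frame("side"); t=ctrl.grab_frame("top")
ims=[]
for f,(c,r),o in((p,(378,160),0),(t,(443,223),0)):
    w=16;s=25
    a=cv2.resize(f["color"][r-w:r+w,c-w:c+w,::-1],None,fx=s,fy=s,interpolation=cv2.INTER_NEAREST).copy()
    for z,col in((.012,(255,0,0)),(.042,(255,0,255))):
        q=proj(f,np.array([.5083,-.3040,z])); u=((q-[c-w,r-w]+.5)*s).astype(int); cv2.drawMarker(a,tuple(int(v) for v in u),col,cv2.MARKER_CROSS,20,2)
    for k in range(72):
        th=k*np.pi/36; q=proj(f,np.array([.5083+.032*np.cos(th),-.3040+.032*np.sin(th),.012])); u=((q-[c-w,r-w]+.5)*s).astype(int); cv2.circle(a,tuple(int(v) for v in u),2,(255,0,0),-1)
    ims.append(a[:,:])
cv2.imwrite("pics/l.png",cv2.resize(np.hstack(ims),(800,400)))
E
python3 l.py
```

```text
(no output)
```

View pics/l.png

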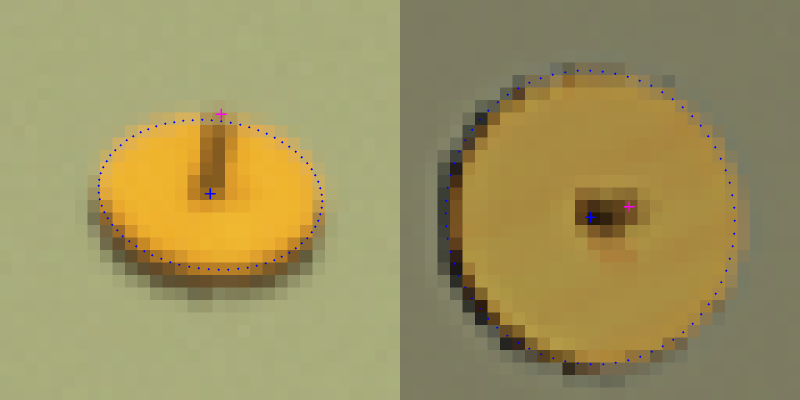

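Request:
apply_moves([
  [0.2,-0.05,0.5,0,0,0,0],
  [0.2,-0.1,1,0,0,0,0],
  [0.2,-0.1,1,0,0,0,0],
  [0.2,-0.1,1,0,0,0,0],
  [0.2,-0.1,1,0,0,0,0],
  [0.2,-0.1,1,0,0,0,0],
  [0.2,-0.1,1,0,0,0,0],
  [0.2,-0.1,1,0,0,0,0],
])

```text
time: 16.8
ee_pos: [0.5357, -0.2119, 0.1332]
tool_rot: [0.0, 0.993, -0.117, 0.0]
ft_force: [0.4, 0.8, 0.2]
gripper_width: 0.0269
finger_force: 25.4
```

Request:
apply_moves([
  [0.2,-0.1,1,0,0,0,0],
  [0.2,-0.1,1,0,0,0,0],
  [0.2,0,1,0,0,0,0],
  [0.2,0,0.92,0.4,0,0,0],
  [0.2,0,0,0.7,0,0,0],
  [0.2,0,0,0.7,0,0,0],
  [0.2,0,0,0.4,0,0,0],
  [0.2,0,0,0,0,0,0],
])

```text
time: 17.6
ee_pos: [0.5075, -0.3039, 0.0762]
tool_rot: [-0.001, 0.993, -0.117, -0.002]
ft_force: [-0.3, 1.2, 0.8]
gripper_width: 0.0268
finger_force: 25.4
```

Request:
apply_moves([
  [0.2,0,0,0,0,0,0],
  [0.2,0,0,0,0,0,0],
  [0.2,0,0,0,0,0,0],
])

```text
time: 17.9
ee_pos: [0.5098, -0.3047, 0.0793]
tool_rot: [0.0, 0.993, -0.117, 0.001]
ft_force: [1.2, -0.1, 0.3]
gripper_width: 0.0267
finger_force: 25.4
```

```bash
cat > m.py <<'E'
from h import *
p=ctrl.grab_frame("side"); o=ctrl.observe(); e=o["ee_pos"]; print(e,o["ft_force"].round(1),o["gripper_width"])
c,r=378,152;w=24;s=24
a=cv2.resize(p["color"][r-w:r+w,c-w:c+w,::-1],None,fx=s/2,fy=s/2,interpolation=cv2.INTER_CUBIC).copy()
for P,col in((e-[0,0,.0197],(255,0,0)),(e-[0,0,.0017],(0,0,255)),(np.array([.5087,-.3043,.012]),(255,0,255)),(np.array([.5087,-.3043,.042]),(255,0,255))):
    u=((proj(p,P)-[c-w,r-w]+.5)*s/2).astype(int); cv2.drawMarker(a,tuple(int(v) for v in u),col,cv2.MARKER_CROSS,12,1)
cv2.imwrite("pics/m.png",a)
E
python3 m.py
```

```text
[ 0.50967575 -0.30461429  0.07907405] [-0.8  0.5  0.2] 0.026559124245788362
```

View pics/m.png

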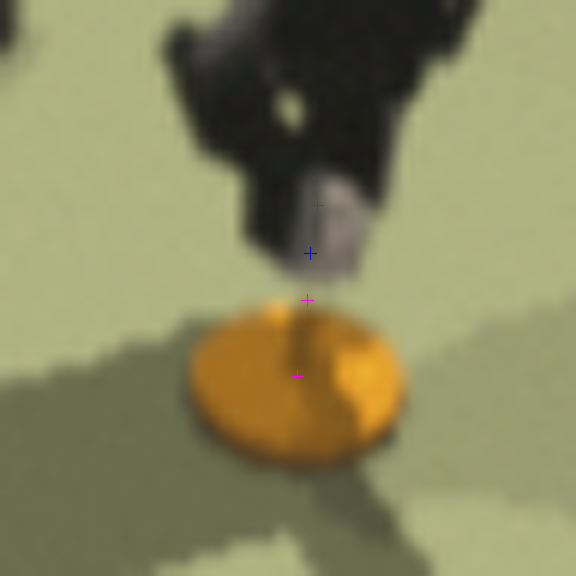

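Request:
apply_moves([
  [0.2,-0.02,0,0.3,0,0,0],
  [0.2,0,0,0.3,0,0,0],
  [0.2,0,0,0.1,0,0,0],
  [0.2,0,0,0.1,0,0,0],
  [0.2,0,0,0.1,0,0,0],
  [0.2,0,0,0,0,0,0],
  [0.2,0,0,0,0,0,0],
])

```text
time: 18.65
ee_pos: [0.5086, -0.3043, 0.0556]
tool_rot: [0.0, 0.993, -0.117, 0.0]
ft_force: [-0.9, 0.2, -0.7]
gripper_width: 0.0267
finger_force: 25.4
```

Request:
apply_moves([
  [0.2,0,0,0.1,0,0,0],
  [0.2,0,0,0.1,0,0,0],
  [0.2,0,0,0.1,0,0,0],
  [0.2,0,0,0,0,0,0],
  [0.2,0,0,0,0,0,0],
])

```text
time: 19.15
ee_pos: [0.5085, -0.3041, 0.0479]
tool_rot: [-0.0, 0.993, -0.117, -0.0]
ft_force: [0.6, -0.3, 0.7]
gripper_width: 0.0271
finger_force: 25.4
```

Request:
apply_moves([
  [0.2,0,0,0.12,0,0,0],
  [0.2,0,0,0.12,0,0,0],
  [0.2,0,0,0.12,0,0,0],
  [0.2,0,0,0.12,0,0,0],
  [0.2,0,0,0,0,0,0],
  [0.2,0,0,0,0,0,0],
])

```text
time: 19.75
ee_pos: [0.5085, -0.3042, 0.0359]
tool_rot: [-0.0, 0.993, -0.117, -0.0]
ft_force: [0.3, 0.5, 0.2]
gripper_width: 0.0267
finger_force: 25.4
```

Request:
apply_moves([
  [0.2,0,0,0.06,0,0,0],
  [0.2,0,0,0.04,0,0,0],
  [0.2,0,0,0,0,0,0],
  [0.2,0,0,0,0,0,0],
])

```text
time: 20.15
ee_pos: [0.5086, -0.3042, 0.0335]
tool_rot: [-0.0, 0.993, -0.117, 0.0]
ft_force: [0.6, -0.2, 0.4]
gripper_width: 0.0268
finger_force: 25.4
```

Request:
apply_moves([
  [0.2,0,0,0.04,0,0,0],
  [0.2,0,0,0.04,0,0,0],
  [0.2,0,0,0,0,0,0],
  [0.2,0,0,0,0,0,0],
])

```text
time: 20.55
ee_pos: [0.5087, -0.3043, 0.0323]
tool_rot: [0.0, 0.993, -0.117, 0.0]
ft_force: [-3.8, 2.2, 7.0]
gripper_width: 0.0268
finger_force: 26.1
```

Request:
apply_moves([
  [0.2,0,0,-0.04,0,0,0],
  [0.4,0,0,0,0,0,0],
  [0.6,0,0,0,0,0,0],
  [0.6,0,0,0,0,0,0],
  [0.6,0,0,-0.2,0,0,0],
  [0.6,0,0,-0.6,0,0,0],
  [0.6,0,0,-1,0,0,0],
  [0.6,0,0,-1,0,0,0],
])

```text
time: 21.35
ee_pos: [0.5085, -0.3042, 0.1042]
tool_rot: [0.0, 0.993, -0.117, 0.0]
ft_force: [0.1, 0.1, 0.3]
gripper_width: 0.0513
finger_force: 0.0
```

Request:
apply_moves([
  [0.6,0,0,-1,0,0,0],
  [0.6,-1,0,-1,0,0,0],
  [0.6,-1,0,0,0,0,0],
  [0.6,-1,0,0,0,0,0],
  [0.6,-1,0,0,0,0,0],
  [0.6,0,0,0,0,0,0],
  [0.6,0,0,0,0,0,0],
])

```text
time: 22.05
ee_pos: [0.4117, -0.2815, 0.154]
tool_rot: [0.001, 0.993, -0.117, 0.001]
ft_force: [0.6, 0.6, 0.4]
gripper_width: 0.0515
finger_force: 0.0
```

```bash
cat > n.py <<'E'
from h import *
for n in("side","top"):
    p=ctrl.grab_frame(n); C=cloud(p); hsv=cv2.cvtColor(p["color"],cv2.COLOR_RGB2HSV)
    m=(p["z_map"]>0)&(np.hypot(C[...,0]-.5087,C[...,1]+.3043)<.04)&(hsv[...,1]<60)&(C[...,2]>.016)&(C[...,2]<.06)
    M=C[m]; print(n,m.sum(),M.mean(0).round(4),np.percentile(M[:,2],[5,50,95]).round(4))
    m=(p["z_map"]>0)&(np.hypot(C[...,0]-.598,C[...,1]+.032)<.03); print("housing z",np.percentile(C[m][:,2],[5,25,50,75,95]).round(4))
    for r in ctrl.place_of("bush_centre",p)[:2]: print(r["conf"],np.round(r["location"],1),at_z(p,*r["location"],.021).round(4))
    if n=="side":
        a=p["color"][110:230,260:420,::-1]; cv2.imwrite("pics/end.png",cv2.resize(a,(800,600),interpolation=cv2.INTER_CUBIC))
E
python3 n.py
```

```text
side 39 [ 0.505  -0.2985  0.0278] [0.0182 0.0289 0.0333]
housing z [0.0419 0.0617 0.0689 0.0706 0.0725]
0.56 [154.7 379.4] [ 0.5114 -0.3172  0.021 ]
0.54 [162.  378.3] [ 0.4979 -0.2802  0.021 ]
top 81 [ 0.5067 -0.3031  0.0293] [0.0207 0.0299 0.0333]
housing z [0.0392 0.061  0.0675 0.07   0.0725]
0.46 [221.3 443.1] [ 0.5146 -0.3052  0.021 ]
```

```bash
python3 -c "
from rig import ctrl
print(ctrl.sign_off())"
```

```text
the job is handed in; nothing more can be done
None
```

The job is handed in: the housing sits flat on the turntable over its pin, and the bush is right down on the gauge post with its top at about 30 mm, released, at about 22 s on the robot's clock.

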